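Set the polariser dial to its long scale line and take the reading

ROBOT

A 7-joint arm with a two-finger parallel gripper is mounted at the origin on a cart in front of the work surface, level with it; the furniture and walls round the work are solid. World frame = base frame: x ahead of the robot, y to its left, z up, the work surface at z = 0. Lengths are in m, angles in rad, forces in N, time in s.
With the tool pointing down it reaches from about 0.35 to 0.9 m from the base axis. Payload 8.1 kg.
Tool frame: the origin (TCP) lies between the finger pads; the fingertips stand 19 mm ahead of it and the grasp point (between the pads) is the TCP; y points along the fingers, x is the direction in which the jaws open and shut, and the axes are right-handed (so a half turn about y gives the same grasp; the last joint's range is limited). The gripper opens to 92 mm and grips with 3 to 60 N. Pads are 19 mm wide; open, the fingers measure 130 mm over their backs; the gripper's body (75 mm by 190 mm) begins 47 mm behind the grasp point.
Start: joints at [1.153, 0.434, 0.025, 1.573, -0.012, 1.134, -0.075], TCP at [0.193, -0.594, 0.246] pointing down, gripper open.
Joint ranges: [-2.62, 2.62], [-0.44, 2.09], [-1.27, 1.32], [0.08, 2.57], [-1.32, 4.46], [0.12, 2], [-2.74, 2.74]. Speed limits (rad/s): [2.22, 2.22, 3.01, 3.01, 3.14, 3.14, 3.14].

INTERFACE

Orientations are given as a rotation vector (axis times angle).
In Python, from cell import arm gives the robot as it stands.
- The arm moves only by the tool move_arm, never from a script. Its argument "series" is a list of rows, each an object of numbers: "x", "y", "z": the shift along the tool's x, y, z in cm; "rx", "ry", "rz": the turn, a rotation vector about the tool's x, y, z in rad. In form: [{"x": .., "y": .., "z": .., "rx": .., "ry": .., "rz": ..}, ...]. A call has 1 to 12 rows; each row shifts and turns the pose as measured when the row begins, along the tool's axes as they then stand; what a row does not reach is not made up. A row lasts 1/8 s, in which the tool goes at most 62.5 mm and 10.7 degrees, less where a joint would pass 70% of its speed; a pose out of reach is approached as far as the arm can. A call is refused whole if a number of a shift passes 6.25 or a number of a turn 0.188, either way. A call with a gripper value outside its range is refused whole. "jaw" is the finger opening in cm, from 0 to 9.18, set as the call begins (left out, the last holds). The fingers move at their own pace and stop on an object; "newtons" is the grip in N (left out, the last holds). Time passes only in rows, so rows that do not move let the fingers close. It gives the time, the measured TCP pose, the force and the opening at its end, in the units of the state.
- arm.observe(): the state, without advancing time (a new reading comes with each control period).
- arm.get_image(name): name is "scene" or "top" or "wrist"; returns the picture (420x560x3 uint8, blue, green, red); there is no depth.
- arm.camera_params(name): a dict with "K" (3x3 intrinsics, pixels), "R" (3x3) and "t" (3): a world point X has camera coordinates R X + t; the wrist camera has in their place "tool_from_camera" (4x4, takes a point from camera to tool coordinates, whose origin is the TCP and whose axes are the tool frame's). Camera axes: x right, y down, z forward; pixel columns grow to the right and rows downward; lengths in m; the calibration is good to about 2 mm. The wrist camera is an equidistant fisheye: a pixel r from the principal point sees the ray r / f radians off the axis. A picture is of the moment at which its call begins: read the wrist's pose just before it. camera_params takes no time and is no camera call.
- arm.sign_off(): hands the job in, once; it reports no verdict.
The state is a dict: "clock": time; "joints": joint angles; "dq": joint speeds; "joint_efforts": joint torques, N m; "position": TCP position; "ee_rot": TCP orientation; "force": force on the tool from outside, world axes, zero at the start; "ft_torque": the same for the moment, N m; "width": opening from 0.0 (shut) to 1.0 (fully open).
Only numpy, scipy, OpenCV 4.12 (cv2) and the standard library are available. Lean on these libraries where they do the work, as an engineer would, in place of code of your own. Each camera call takes 0.05 s, during which the arm holds its last target.

TASK

On the grey bench polariser, push the dial round by its upright post, from the side with your fingertips, until the dial's index line meets the one long scale line on the ring around it (to within half a scale division). Only then press the round button on the unit's console fully in, let it come back, and leave the dial set. Do not take the post between the fingers, and leave the vials, beaker, stopper and USB stick where they are.

Things in the scene. Friction and masses are not known exactly. Their poses are not given: they have to be found in the camera images.
- polariser: Low grey instrument box, fixed, deck 45 mm high, x -110 to 110, y -110 to 200 mm about its origin (on the worktop below the dial's axis). Round the dial a fixed scale ring, outer radius 105, top at 49 mm, with 60 black lines 6 degrees apart, 7 mm long, every fifth 13 mm; the one on the -x side alone is much longer and wider (28 x 3.5 mm): the target. Console with the button at +y.
- dial (a joint): Dial angle, rad, positive anticlockwise from above, range -3.0 to 9.28; 0 and 6.283 both put the index line on the target. Starts at 0.9 to 5.38. Disc of radius 75 mm, top 58 mm above the worktop, bright face with one black index line out to the rim; hub of radius 24 mm, 3 mm high. Light friction (0.08 N m, 1.5 N at the post); stays where it is left.
- dial_axis (a point): Point on the dial's upright turning axis at the height of its top face (58 mm above the worktop). Fixed; axes as the polariser's.
- post_foot (a point): Foot of the push post: upright round steel post, 16 mm in diameter and 30 mm high, standing on the dial 58 mm from its axis, exactly opposite the index line; turns with the dial. The point is the centre of its foot, 58 mm above the worktop; its top is 88 mm above the worktop.
- index_tip (a point): Outer end of the dial's black index line (40 x 3.5 mm), on the dial's rim 75 mm from the axis; turns with the dial.
- target_line (a point): Where the long target line meets the dial's rim, 75 mm from the axis on the unit's -x side, at the same height as index_tip; the two points coincide when the dial is set. Fixed.
- read_button (a joint): Travel of the button, m: 0 released, 0.006 fully in. Springs back by itself; about 5 N hold it fully in. It counts as pressed beyond 0.004.
- read_button_top (a point): Centre of the top face of the round grey push button, 32 mm in diameter, in a dark housing on the console, 155 mm to the unit's +y side and 55 mm to its -x side of the dial's axis; pressed straight down.
- vial_b: Empty clear glass vial, 33 mm in diameter, 60 mm high, standing on the dark pad of the unit's console, behind the button. Loose; leave it. Origin at its foot.
- vial_c: Small pale vial with a white cap, 21 mm in diameter, 60 mm high, on the worktop at the unit's -y side. Loose; leave it. Origin at its foot.
- beaker: Small glass beaker, 52 mm in diameter, 70 mm high, on the worktop at the unit's -y side. Loose; leave it. Origin at its foot.
- rubber_bung: Brown tapered rubber stopper, 32 mm in diameter, 26 mm high, on the worktop in front of the unit (-x side). Loose; leave it. Origin at its foot.
- usb: USB stick, 18 x 53 x 9 mm, lying on the worktop in front of the unit (-x side). Loose; leave it. Origin at its underside.

How it is judged:
On the way, in this order (a step that is already met when the one before it is completed fails the run):
1. the index line is brought to the long line and rests there, the button not yet pressed (horizontal distance between index_tip and target_line below 0.004 m and velocity of joint dial between -0.05 and 0.05 rad/s and value of joint read_button below 0.002 m), for 0.3 s.
2. the button is pressed in with the dial set (value of joint read_button above 0.004 m and horizontal distance between index_tip and target_line below 0.004 m), for 0.05 s.
At the end, for the whole second after the job is handed in: The tip of the dial's index line lies within 4 mm (3 degrees, half a scale division) of the long target line, the dial is at rest and the button has come back out (horizontal distance between index_tip and target_line below 0.004 m and velocity of joint dial between -0.02 and 0.02 rad/s and value of joint read_button below 0.0015 m); the robot touches nothing.
It fails at once if the button is pressed while the index line is off the target line (value of joint read_button above 0.003 m and horizontal distance between index_tip and target_line above 0.004 m).
It fails at once if the post is taken between the fingers (horizontal distance between the grasp point and post_foot below 0.008 m and height (world z) of the grasp point below 0.098 m).
It fails at once if a vial, the beaker, the stopper or the USB stick is shifted by more than 12 mm or lifted (distance of any of vial_b, vial_c, beaker, rubber_bung, usb from where it was at the start of the episode above 0.012 m).
It fails at once if a vial, the beaker or the stopper is tipped over (angle between any of vial_b, vial_c, beaker, rubber_bung's own z axis and vertical above 0.4 rad).
It also fails if it takes over 48 s, if anything falls off the work surface, if the arm or the gripper's body presses on something with over 40 N, if the wrist force passes 120 N, or if a joint passes its speed limit or range.

## Working session

There is one attempt and no reset: what is moved stays moved. The work goes in short steps, Python scripts to look and compute and a tool call to move; the robot and the scene stay as the last step left them, time stands still between calls to the robot, and variables do not carry over. Pictures are saved under pics/ and viewed, and the job is handed in when it is done.

Besides the shell and the picture viewer there is one more tool, called after ">>>" as a command line: name --argument value ..., lists and objects as JSON in quotes. move_arm: Moves the arm, as the interface text tells. Its arguments: {"type":"object","properties":{"series":{"type":"array","items":{"type":"object","properties":{"x":{"type":"number"},"y":{"type":"number"},"z":{"type":"number"},"rx":{"type":"number"},"ry":{"type":"number"},"rz":{"type":"number"}}}},"jaw":{"type":"number"},"newtons":{"type":"number"}},"required":["series"]}

```bash
ls; mkdir -p pics; python3 - <<'E'
from cell import arm
import cv2
print(arm.observe())
for n in ("scene","top","wrist"):
    cv2.imwrite(f"pics/{n}0.png",arm.get_image(n)); print(n,arm.camera_params(n))
E
```

```text
pics
{'clock': 0.0, 'joints': array([ 1.15341415,  0.43519587,  0.02499728,  1.57409726, -0.01161296,
        1.13400023, -0.07510257]), 'dq': array([-3.70776254e-04,  6.13106605e-05, -2.14584893e-03,  2.34789891e-04,
       -1.96712677e-03,  1.43893158e-03,  8.41183807e-04]), 'joint_efforts': array([-1.10894625e-04, -6.67843652e+01,  9.84572209e-01, -3.14455569e+01,
       -6.05825102e-02,  4.29583434e-02,  1.35675195e-04]), 'position': array([ 0.193295  , -0.59385105,  0.24496201]), 'ee_rot': array([-1.34097342,  0.9753257 , -0.97311157]), 'force': array([ 1.21668585, -0.20040727,  0.5273705 ]), 'ft_torque': array([-0.01927269, -0.00257639,  0.02515124]), 'width': 1.0026286172906922}
scene {'K': array([[464.10958983,   0.        , 285.16476541],
       [  0.        , 464.10958983, 206.83728684],
       [  0.        ,   0.        ,   1.        ]]), 'R': array([[-6.21315310e-01, -7.83560619e-01,  2.01830118e-04],
       [-6.06065738e-01,  4.80409509e-01, -6.33948755e-01],
       [ 4.96640318e-01, -3.94004390e-01, -7.73375029e-01]]), 't': array([0.3445194 , 0.33905214, 0.63795722])}
t
[... 193 characters left out ...]
99946867,  0.01102148],
       [-0.99082096,  0.02895267, -0.1320438 ],
       [ 0.13165454, -0.01497064, -0.99118261]]), 't': array([0.04201527, 0.51657001, 0.86709845])}
wrist {'K': array([[325.1922621 ,   0.        , 284.63666713],
       [  0.        , 325.1922621 , 201.52837342],
       [  0.        ,   0.        ,   1.        ]]), 'tool_from_camera': array([[ 9.99999413e-01, -4.14311810e-04,  1.00072050e-03,
         5.23883022e-04],
       [-1.07826816e-03, -2.93684879e-01,  9.55901684e-01,
        -1.39375159e-01],
       [-1.02144879e-04, -9.55902202e-01, -2.93685153e-01,
         8.00380209e-02],
       [ 0.00000000e+00,  0.00000000e+00,  0.00000000e+00,
         1.00000000e+00]])}
```

View pics/scene0.png

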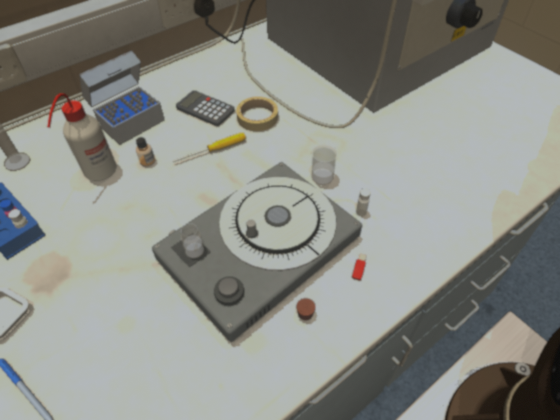

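View pics/top0.png

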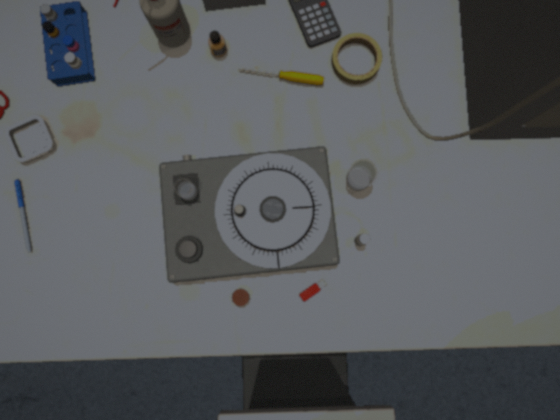

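```bash
python3 - <<'E'
import numpy as np
from scipy.spatial.transform import Rotation as R
print(R.from_rotvec([-1.34097342,  0.9753257 , -0.97311157]).as_matrix().round(3))
E
```

```text
[[ 0.31  -0.001  0.951]
 [-0.951  0.001  0.31 ]
 [-0.002 -1.    -0.   ]]
```

```bash
cat > h.py <<'E'
import numpy as np,cv2
from cell import arm
from scipy.spatial.transform import Rotation as Rot
def ray(n,u,v,z):
    p=arm.camera_params(n);K,R,t=p['K'],p['R'],p['t']
    d=R.T@np.linalg.inv(K)@np.array([u,v,1.]);c=-R.T@t
    return c+d*(z-c[2])/d[2]
def proj(n,X):
    p=arm.camera_params(n);q=p['K']@(p['R']@np.array(X)+p['t']);return q[:2]/q[2]
E
python3 - <<'E'
import cv2
im=cv2.imread('pics/top0.png')[140:310,150:380];cv2.imwrite('pics/top0z.png',cv2.resize(im,None,fx=3.4,fy=3.4,interpolation=2))
im=cv2.imread('pics/scene0.png')[155:340,145:385];cv2.imwrite('pics/scene0z.png',cv2.resize(im,None,fx=3.2,fy=3.2,interpolation=2))
E
```

```text
(no output)
```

View pics/top0z.png

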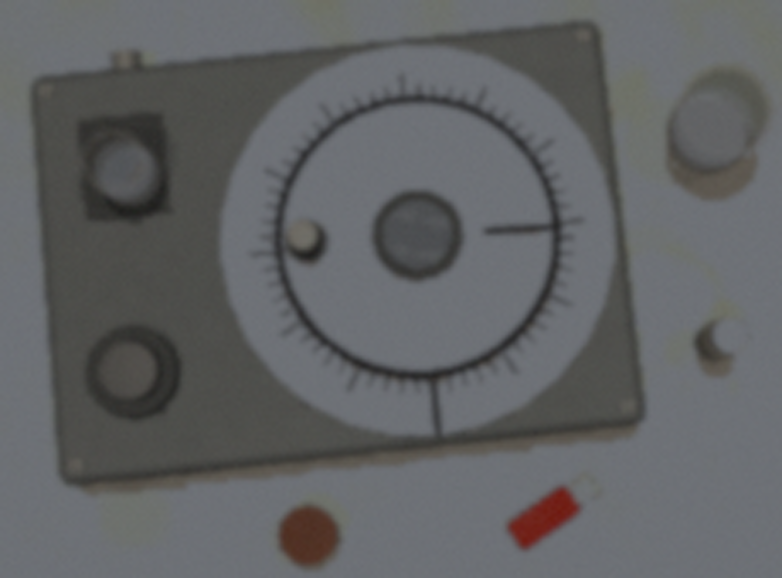

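View pics/scene0z.png

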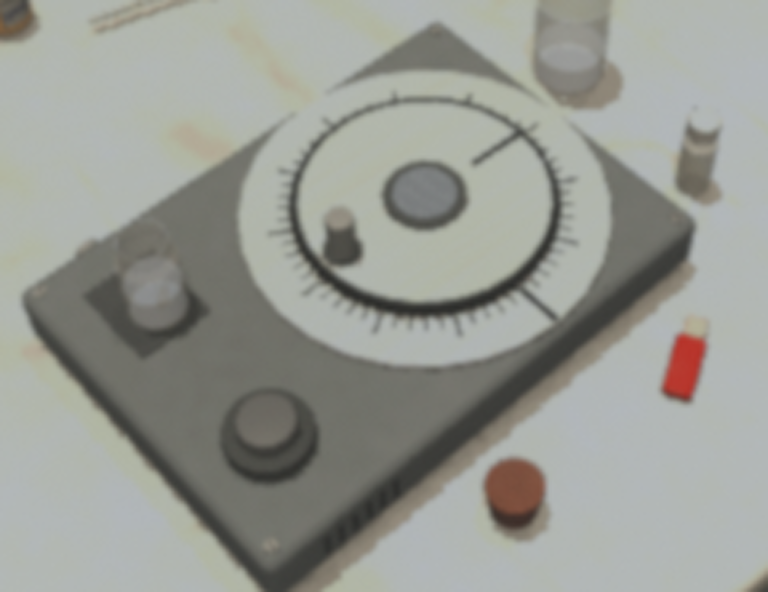

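```bash
python3 - <<'E'
from h import *
pt=lambda a,b:(150+(a+.5)/3.4-.5,140+(b+.5)/3.4-.5)
ps=lambda a,b:(145+(a+.5)/3.2-.5,155+(b+.5)/3.2-.5)
C=ray('top',*pt(417,236),.061);print('axis',C, ray('scene',*ps(425,193),.061))
for n,a,b,z in [('idx',557,229,.058),('idxin',486,231,.058),('tgt_in',434,377,.05),('tgt_out',440,436,.049),('post',303,237,.088),('bung',309,536,.026),('usb',545,518,.009),('beaktop',708,128,.07),('vialb',127,168,.105),('vialc',735,332,.06)]:
    P=ray('top',*pt(a,b),z);d=P-C;print(n,P.round(4),np.hypot(*d[:2]).round(4),np.degrees(np.arctan2(d[1],d[0])).round(1))
for n,a,b,z in [('idx',521,129,.058),('tgtin',520,287,.049),('tgtout',556,318,.049),('post',339,214,.088)]:
    P=ray('scene',*ps(a,b),z);d=P-C;print('S',n,P.round(4),np.hypot(*d[:2]).round(4),np.degrees(np.arctan2(d[1],d[0])).round(1))
for z in (.05,.055,.06,.065,.07): print(z,ray('top',*pt(126,369),z),ray('scene',*ps(266,418),z))
E
```

```text
axis [0.51010582 0.05036699 0.061     ] [0.5122083  0.05101119 0.061     ]
idx [ 0.512  -0.0231  0.058 ] 0.0735 -88.5
idxin [0.5121 0.0142 0.058 ] 0.0362 -86.9
tgt_in [0.437  0.0436 0.05  ] 0.0735 -174.7
tgt_out [0.4063 0.0414 0.049 ] 0.1042 -175.1
post [0.5078 0.1076 0.088 ] 0.0573 92.3
bung [0.356  0.1124 0.026 ] 0.1661 158.1
usb [ 0.3608 -0.0141  0.009 ] 0.1626 -156.6
beaktop [ 0.5613 -0.1031  0.07  ] 0.1618 -71.5
vialb [0.5428 0.193  0.105 ] 0.1464 77.1
vialc [ 0.4551 -0.1135  0.06  ] 0.1728 -108.6
S idx [ 0.5169 -0.0228  0.058 ] 0.0735 -84.7
S tgtin [0.4371 0.0448 0.049 ] 0.0733 -175.6
S tgtout [0.41   0.0427 0.049 ] 0.1004 -175.6
S post [0.5121 0.1079 0.088 ] 0.0576 88.0
0.05 [0.44597233 0.20425785 0.05      ] [0.45481991 0.19701245 0.05      ]
0.055 [0.44570436 0.20332169 0.055     ] [0.45214532 0.19823852 0.055     ]
0.06 [0.44543639 0.20238553 0.06      ] [0.44947072 0.1994646  0.06      ]
0.065 [0.44516842 0.20144937 0.065     ] [0.44679612 0.20069067 0.065     ]
0.07 [0.44490045 0.2005132  0.07      ] [0.44412152 0.20191675 0.07      ]
```

```bash
cat >> h.py <<'E'
def plan(wps,step=.05,az=None,rot=.17,P=None,R=None):
    """rows towards waypoints, yaw of tool z towards az (deg); prints JSON rows"""
    o=arm.observe();P=o['position'].copy();R=Rot.from_rotvec(o['ee_rot'])
    rows=[];wps=[np.array(w,float) for w in wps]
    for w in wps:
        while np.linalg.norm(w-P)>1e-3:
            d=w-P;L=np.linalg.norm(d);d=d/np.ceil(L/step-1e-6)
            s=np.round(R.inv().apply(d)*100,2);ry=0.
            if az is not None:
                z=R.as_matrix()[:,2];e=(np.radians(az)-np.arctan2(z[1],z[0])+np.pi)%(2*np.pi)-np.pi
                ry=round(float(np.clip(-e,-rot,rot)),3)
            rows.append('{"x":%g,"y":%g,"z":%g,"ry":%g}'%(*s,ry))
            P=P+R.apply(s/100);R=R*Rot.from_rotvec([0,ry,0])
    print(len(rows));print('['+','.join(rows)+']');print(P)
E
python3 - <<'E'
from h import *
plan([[.45,-.3,.245],[.484,.133,.2]],step=.055,az=138)
E
```

```text
16
[{"x":-2.5,"y":0,"z":4.19,"ry":-0.17},{"x":-1.76,"y":0,"z":4.55,"ry":-0.17},{"x":-0.96,"y":0.01,"z":4.78,"ry":-0.17},{"x":-0.14,"y":0,"z":4.88,"ry":-0.17},{"x":0.69,"y":0.01,"z":4.83,"ry":-0.17},{"x":1.5,"y":0,"z":4.64,"ry":-0.17},{"x":2.26,"y":0.01,"z":4.32,"ry":-0.17},{"x":2.95,"y":0,"z":3.88,"ry":-0.17},{"x":0.98,"y":0.57,"z":5.34,"ry":-0.17},{"x":1.87,"y":0.57,"z":5.09,"ry":-0.17},{"x":2.71,"y":0.57,"z":4.7,"ry":-0.17},{"x":3.47,"y":0.57,"z":4.18,"ry":-0.17},{"x":4.12,"y":0.57,"z":3.53,"ry":-0.054},{"x":4.31,"y":0.57,"z":3.31,"ry":0},{"x":4.31,"y":0.56,"z":3.3,"ry":0},{"x":4.31,"y":0.57,"z":3.31,"ry":0}]
[0.48396695 0.13302996 0.199987  ]
```

>>> move_arm --series '[{"x": -2.5, "y": 0, "z": 4.2, "ry": -0.17}, {"x": -1.8, "y": 0, "z": 4.5, "ry": -0.17}, {"x": -1, "y": 0, "z": 4.8, "ry": -0.17}, {"x": -0.1, "y": 0, "z": 4.9, "ry": -0.17}, {"x": 0.7, "y": 0, "z": 4.8, "ry": -0.17}, {"x": 1.5, "y": 0, "z": 4.6, "ry": -0.17}, {"x": 2.3, "y": 0, "z": 4.3, "ry": -0.17}, {"x": 3, "y": 0, "z": 3.9, "ry": -0.17}]' --jaw 0 --newtons 20

```text
invalid input
```

```bash
python3 - <<'E'
from h import *
print(arm.observe()['joints'].round(2))
plan([[.484,.133,.2]],step=.055,az=138)
E
```

```text
[ 1.15  0.44  0.02  1.57 -0.01  1.13 -0.08]
15
[{"x":-4.01,"y":0.31,"z":3.34,"ry":-0.17},{"x":-3.38,"y":0.3,"z":3.97,"ry":-0.17},{"x":-2.66,"y":0.31,"z":4.49,"ry":-0.17},{"x":-1.87,"y":0.3,"z":4.87,"ry":-0.17},{"x":-1.01,"y":0.31,"z":5.12,"ry":-0.17},{"x":-0.13,"y":0.3,"z":5.22,"ry":-0.17},{"x":0.75,"y":0.31,"z":5.17,"ry":-0.17},{"x":1.61,"y":0.3,"z":4.96,"ry":-0.17},{"x":2.43,"y":0.31,"z":4.62,"ry":-0.17},{"x":3.18,"y":0.3,"z":4.14,"ry":-0.17},{"x":3.83,"y":0.31,"z":3.55,"ry":-0.17},{"x":4.38,"y":0.3,"z":2.85,"ry":-0.17},{"x":4.79,"y":0.31,"z":2.06,"ry":-0.054},{"x":4.9,"y":0.3,"z":1.8,"ry":0},{"x":4.9,"y":0.31,"z":1.8,"ry":0}]
[0.48405585 0.13300544 0.19998692]
```

>>> move_arm --series '[{"x": -2.5, "y": 0, "z": 4.2, "rx": 0, "ry": -0.17, "rz": 0}, {"x": -1.8, "y": 0, "z": 4.5, "rx": 0, "ry": -0.17, "rz": 0}, {"x": -1, "y": 0, "z": 4.8, "rx": 0, "ry": -0.17, "rz": 0}, {"x": -0.1, "y": 0, "z": 4.9, "rx": 0, "ry": -0.17, "rz": 0}, {"x": 0.7, "y": 0, "z": 4.8, "rx": 0, "ry": -0.17, "rz": 0}, {"x": 1.5, "y": 0, "z": 4.6, "rx": 0, "ry": -0.17, "rz": 0}, {"x": 2.3, "y": 0, "z": 4.3, "rx": 0, "ry": -0.17, "rz": 0}, {"x": 3, "y": 0, "z": 3.9, "rx": 0, "ry": -0.17, "rz": 0}]' --jaw 0 --newtons 20

```text
clock: 1.15
position: [0.4489, -0.2906, 0.2428]
ee_rot: [-1.567, -0.105, 0.112]
force: [1.1, -0.7, 0.2]
width: 0.177
```

```bash
sed -i 's/"ry":%g}/"rx":0,"ry":%g,"rz":0}/' h.py; python3 - <<'E'
from h import *
print(arm.observe()['joints'].round(2),arm.observe()['position'])
plan([[.484,.133,.2]],step=.055,az=138)
E
```

```text
[ 0.79  0.33 -0.41  1.77  0.15  1.08  0.47] [ 0.4488637  -0.29060727  0.24282516]
8
[{"x":1.17,"y":0.54,"z":5.18,"rx":0,"ry":-0.17,"rz":0},{"x":2.03,"y":0.54,"z":4.91,"rx":0,"ry":-0.17,"rz":0},{"x":2.83,"y":0.54,"z":4.5,"rx":0,"ry":-0.17,"rz":0},{"x":3.55,"y":0.54,"z":3.96,"rx":0,"ry":-0.17,"rz":0},{"x":4.16,"y":0.54,"z":3.3,"rx":0,"ry":-0.02,"rz":0},{"x":4.23,"y":0.53,"z":3.21,"rx":0,"ry":0,"rz":0},{"x":4.23,"y":0.54,"z":3.21,"rx":0,"ry":0,"rz":0},{"x":4.23,"y":0.53,"z":3.22,"rx":0,"ry":0,"rz":0}]
[0.48394272 0.13300229 0.20001623]
```

>>> move_arm --series '[{"x": 1.2, "y": 0.5, "z": 5.2, "rx": 0, "ry": -0.17, "rz": 0}, {"x": 2, "y": 0.5, "z": 4.9, "rx": 0, "ry": -0.17, "rz": 0}, {"x": 2.8, "y": 0.5, "z": 4.5, "rx": 0, "ry": -0.17, "rz": 0}, {"x": 3.5, "y": 0.5, "z": 4, "rx": 0, "ry": -0.17, "rz": 0}, {"x": 4.2, "y": 0.5, "z": 3.3, "rx": 0, "ry": -0.02, "rz": 0}, {"x": 4.2, "y": 0.5, "z": 3.2, "rx": 0, "ry": 0, "rz": 0}, {"x": 4.2, "y": 0.5, "z": 3.2, "rx": 0, "ry": 0, "rz": 0}, {"x": 4.2, "y": 0.5, "z": 3.2, "rx": 0, "ry": 0, "rz": 0}, {"x": 0, "y": 0, "z": 0, "rx": 0, "ry": 0, "rz": 0}]'

```text
clock: 2.28
position: [0.4766, 0.1497, 0.2017]
ee_rot: [-1.459, -0.678, 0.679]
force: [-0.7, -0.2, -0.3]
width: 0.006
```

```bash
python3 - <<'E'
from h import *
o=arm.observe()
print(o['joints'].round(2),o['position'],Rot.from_rotvec(o['ee_rot']).as_matrix().round(3))
plan([[.484,.133,.2],[.484,.133,.088]],step=.05,az=138)
im=arm.get_image('top')[100:310,120:380];cv2.imwrite('pics/top1.png',cv2.resize(im,None,fx=2.8,fy=2.8,interpolation=2))
cv2.imwrite('pics/wr1.png',arm.get_image('wrist'))
E
```

```text
[ 0.15  0.37 -0.71  1.89  0.28  0.99  0.18] [0.47655837 0.14974641 0.20174676] [[ 0.645 -0.002 -0.764]
 [ 0.764  0.003  0.645]
 [ 0.001 -1.     0.003]]
4
[{"x":-0.8,"y":0.17,"z":-1.65,"rx":0,"ry":0.032,"rz":0},{"x":-0,"y":3.73,"z":-0.01,"rx":0,"ry":-0,"rz":0},{"x":-0.01,"y":3.73,"z":-0.01,"rx":0,"ry":-0,"rz":0},{"x":-0,"y":3.74,"z":-0.02,"rx":0,"ry":-0,"rz":0}]
[0.48403627 0.13297472 0.08798475]
```

View pics/top1.png

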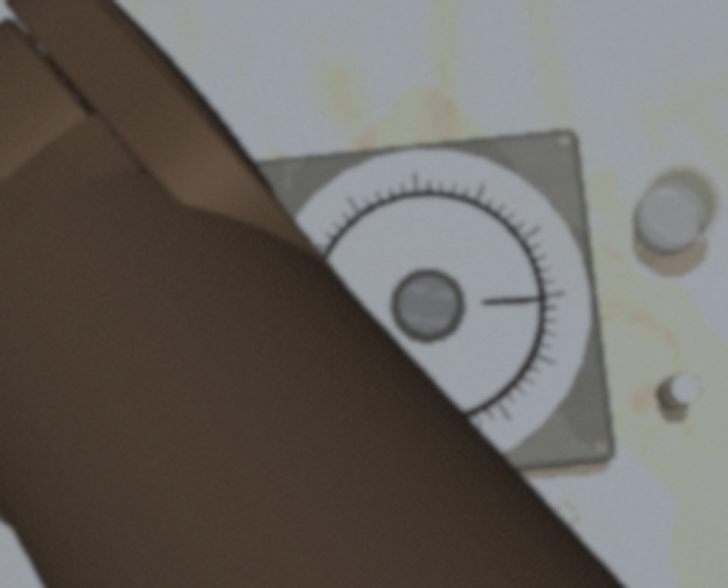

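View pics/wr1.png

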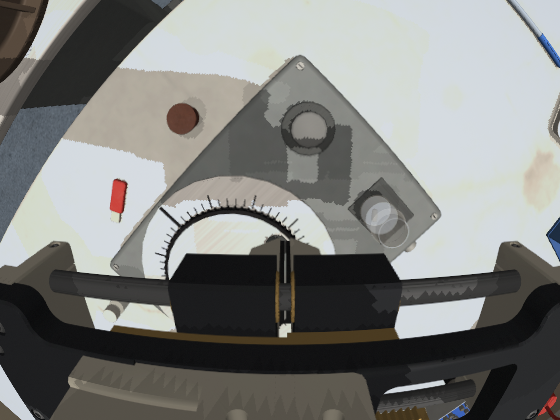

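>>> move_arm --series '[{"x": -0.8, "y": 1, "z": -1.6, "rx": 0, "ry": 0.03, "rz": 0}, {"x": 0, "y": 3.5, "z": 0, "rx": 0, "ry": 0, "rz": 0}, {"x": 0, "y": 3, "z": 0, "rx": 0, "ry": 0, "rz": 0}, {"x": 0, "y": 2, "z": 0, "rx": 0, "ry": 0, "rz": 0}, {"x": 0, "y": 0.8, "z": 0, "rx": 0, "ry": 0, "rz": 0}, {"x": 0, "y": 0, "z": 0, "rx": 0, "ry": 0, "rz": 0}]'

```text
clock: 3.12
position: [0.487, 0.1117, 0.0931]
ee_rot: [-1.482, -0.628, 0.637]
force: [-1.3, 3.2, -2.3]
width: 0.003
```

```bash
python3 - <<'E'
from h import *
o=arm.observe()
print(o['joints'].round(2),o['position'],Rot.from_rotvec(o['ee_rot']).as_matrix().round(3))
cv2.imwrite('pics/wr2.png',arm.get_image('wrist'))
im=arm.get_image('scene')[155:340,145:385];cv2.imwrite('pics/scene2.png',cv2.resize(im,None,fx=3.2,fy=3.2,interpolation=2))
E
```

```text
[ 0.12  0.51 -0.61  2.    0.42  0.76  0.07] [0.48698869 0.11174326 0.09305026] [[ 0.69  -0.003 -0.723]
 [ 0.723 -0.007  0.69 ]
 [-0.007 -1.    -0.003]]
```

View pics/wr2.png

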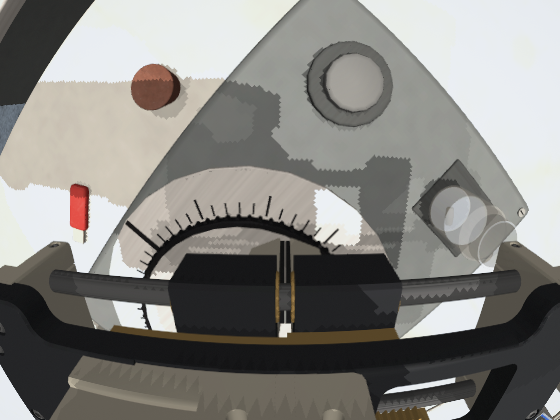

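View pics/scene2.png

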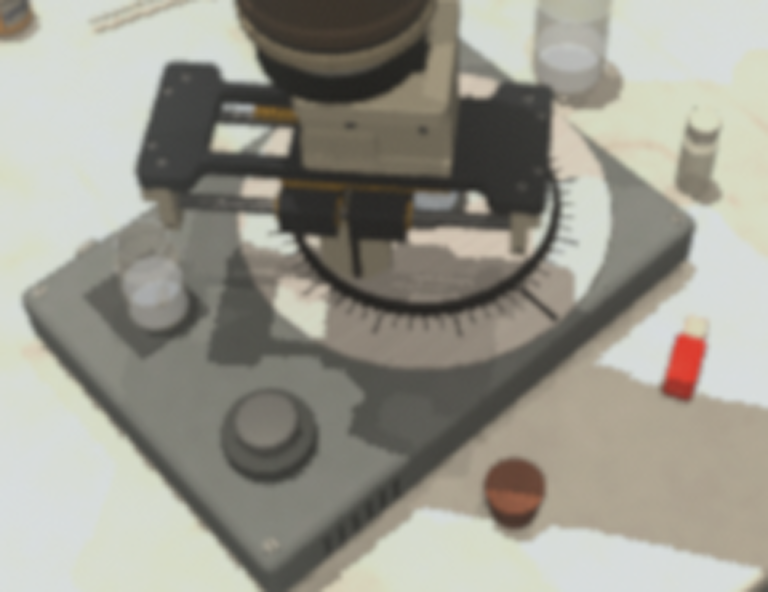

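```bash
python3 - <<'E'
from h import *
o=arm.observe()
print(o['clock'],o['position'],o['dq'].round(3),o['force'])
E
```

```text
3.225 [0.48726667 0.11257019 0.09383663] [-0.008 -0.008 -0.008 -0.009  0.002  0.    -0.001] [0.57782062 0.57157024 0.18792672]
```

>>> move_arm --series '[{"x": 0, "y": 0, "z": 0, "rx": 0, "ry": 0, "rz": 0}]'

```text
clock: 3.35
position: [0.4877, 0.1126, 0.0945]
ee_rot: [-1.482, -0.631, 0.635]
force: [-0.7, 2.0, -0.9]
width: 0.006
```

```bash
python3 - <<'E'
from h import *
o=arm.observe()
print(o['clock'],o['position'],o['dq'].round(3),o['force'])
E
```

```text
3.35 [0.48772642 0.11263624 0.09451404] [ 0.007 -0.004  0.     0.    -0.007  0.     0.003] [-0.67909843  2.01169171 -0.89504405]
```

>>> move_arm --series '[{"x": 0.6, "y": 0, "z": 0.4, "rx": 0, "ry": 0, "rz": 0}, {"x": 0.6, "y": 0.4, "z": 0.2, "rx": 0, "ry": 0, "rz": 0}, {"x": 0, "y": 0.4, "z": 0, "rx": 0, "ry": 0, "rz": 0}, {"x": 0, "y": 0, "z": 0, "rx": 0, "ry": 0, "rz": 0}, {"x": 0, "y": 0, "z": 0, "rx": 0, "ry": 0, "rz": 0}]'

```text
clock: 3.98
position: [0.4928, 0.127, 0.0869]
ee_rot: [-1.482, -0.634, 0.634]
force: [-0.7, 0.1, -0.2]
width: 0.006
```

```bash
cat >> h.py <<'E'
C=np.array([.511,.0505])
def arc(th0,th1,N,d=.0175):
    o=arm.observe();R=Rot.from_rotvec(o['ee_rot']);P=o['position'].copy();n=-R.as_matrix()[:2,2];n/=np.linalg.norm(n)
    rows=[]
    for t in np.radians(np.linspace(th0,th1,N)):
        f=np.r_[C+.058*np.array([np.cos(t),np.sin(t)])-d*n,.087]
        s=np.round(R.inv().apply(f-P)*100,1);P=P+R.apply(s/100);rows.append((s.tolist(),P.round(4).tolist()))
    for r in rows: print(r)
E
python3 - <<'E'
from h import *
arc(88,22,12)
E
```

```text
([0.0, -0.0, -1.0], [0.5001, 0.1201, 0.087])
([0.4, 0.0, -0.5], [0.5064, 0.1196, 0.087])
([0.4, 0.0, -0.5], [0.5128, 0.1191, 0.087])
([0.2, 0.0, -0.5], [0.5178, 0.1171, 0.0871])
([0.2, 0.0, -0.6], [0.5235, 0.1144, 0.0871])
([0.2, 0.0, -0.6], [0.5293, 0.1117, 0.0871])
([0.1, 0.0, -0.6], [0.5343, 0.1083, 0.0871])
([0.0, 0.0, -0.6], [0.5387, 0.1041, 0.0872])
([-0.0, 0.0, -0.6], [0.543, 0.1, 0.0872])
([-0.1, 0.0, -0.6], [0.5467, 0.0951, 0.0872])
([-0.2, 0.0, -0.6], [0.5496, 0.0896, 0.0873])
([-0.2, 0.0, -0.5], [0.5519, 0.0847, 0.0873])
```

>>> move_arm --series '[{"x": 0, "y": 0, "z": -1, "rx": 0, "ry": 0, "rz": 0}, {"x": 0.4, "y": 0, "z": -0.5, "rx": 0, "ry": 0, "rz": 0}, {"x": 0.4, "y": 0, "z": -0.5, "rx": 0, "ry": 0, "rz": 0}, {"x": 0.2, "y": 0, "z": -0.5, "rx": 0, "ry": 0, "rz": 0}, {"x": 0.2, "y": 0, "z": -0.6, "rx": 0, "ry": 0, "rz": 0}, {"x": 0.2, "y": 0, "z": -0.6, "rx": 0, "ry": 0, "rz": 0}, {"x": 0.1, "y": 0, "z": -0.6, "rx": 0, "ry": 0, "rz": 0}, {"x": 0, "y": 0, "z": -0.6, "rx": 0, "ry": 0, "rz": 0}, {"x": 0, "y": 0, "z": 0, "rx": 0, "ry": 0, "rz": 0}]'

```text
clock: 5.1
position: [0.5417, 0.1033, 0.0872]
ee_rot: [-1.48, -0.634, 0.633]
force: [-1.1, 0.5, 0.2]
width: 0.005
```

```bash
python3 - <<'E'
from h import *
im=arm.get_image('scene')[155:340,145:385];cv2.imwrite('pics/scene3.png',cv2.resize(im,None,fx=3.2,fy=3.2,interpolation=2))
im=arm.get_image('top')[140:310,150:380];cv2.imwrite('pics/top3.png',cv2.resize(im,None,fx=3.4,fy=3.4,interpolation=2))
arc(38,10,7)
E
```

```text
([-0.2, 0.0, -0.6], [0.5443, 0.0981, 0.0873])
([-0.1, 0.0, -0.4], [0.5465, 0.0946, 0.0873])
([-0.1, 0.0, -0.5], [0.5494, 0.0904, 0.0873])
([-0.2, 0.0, -0.4], [0.551, 0.0862, 0.0873])
([-0.2, 0.0, -0.5], [0.5532, 0.0813, 0.0873])
([-0.2, 0.0, -0.4], [0.5547, 0.0771, 0.0873])
([-0.3, 0.0, -0.4], [0.5556, 0.0722, 0.0874])
```

View pics/scene3.png

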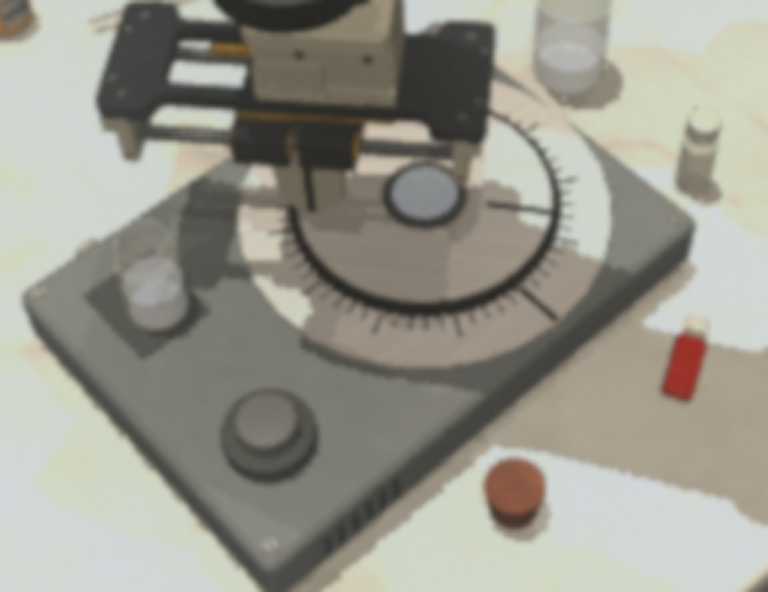

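View pics/top3.png

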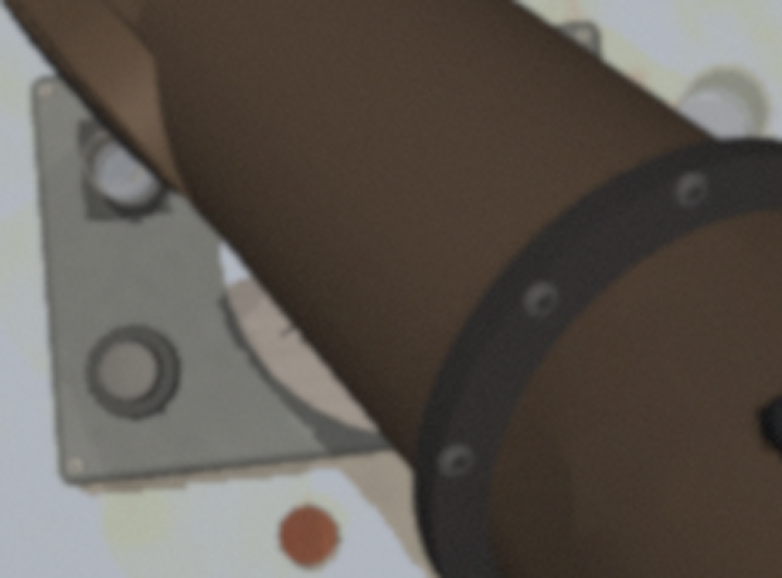

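```bash
cat >> h.py <<'E'
ps=lambda a,b:(145+(a+.5)/3.2-.5,155+(b+.5)/3.2-.5)
def azs(a,b,z):
    P=ray('scene',*ps(a,b),z)[:2];c=ray('scene',*ps(425,193),.061)[:2];d=P-c;return np.hypot(*d).round(4),np.degrees(np.arctan2(d[1],d[0])).round(2)
E
python3 - <<'E'
from h import *
for a in [(553,212,.058),(521,129,.058),(520,287,.049),(523,290,.049),(556,318,.049)]: print(a,azs(*a))
E
```

```text
(553, 212, 0.058) (np.float64(0.0716), np.float64(-137.24))
(521, 129, 0.058) (np.float64(0.074), np.float64(-86.37))
(520, 287, 0.049) (np.float64(0.0754), np.float64(-175.26))
(523, 290, 0.049) (np.float64(0.0779), np.float64(-175.41))
(556, 318, 0.049) (np.float64(0.1026), np.float64(-175.34))
```

>>> move_arm --series '[{"x": -0.1, "y": 0, "z": -0.6, "rx": 0, "ry": 0, "rz": 0}, {"x": -0.1, "y": 0, "z": -0.5, "rx": 0, "ry": 0, "rz": 0}, {"x": -0.2, "y": 0, "z": -0.5, "rx": 0, "ry": 0, "rz": 0}, {"x": -0.2, "y": 0, "z": -0.4, "rx": 0, "ry": 0, "rz": 0}, {"x": -0.2, "y": 0, "z": -0.4, "rx": 0, "ry": 0, "rz": 0}, {"x": 0, "y": 0, "z": 0, "rx": 0, "ry": 0, "rz": 0}]'

```text
clock: 5.95
position: [0.5538, 0.08, 0.0874]
ee_rot: [-1.479, -0.635, 0.634]
force: [-0.5, 0.5, -0.0]
width: 0.003
```

```bash
python3 - <<'E'
from h import *
im=arm.get_image('scene')[155:340,145:385];cv2.imwrite('pics/scene4.png',cv2.resize(im,None,fx=3.2,fy=3.2,interpolation=2))
arc(20,3,5)
E
```

```text
([0.1, 0.0, 0.2], [0.553, 0.0822, 0.0874])
([-0.2, 0.0, -0.4], [0.5545, 0.078, 0.0874])
([-0.2, 0.0, -0.3], [0.5553, 0.0745, 0.0874])
([-0.3, 0.0, -0.4], [0.5562, 0.0696, 0.0874])
([-0.3, 0.0, -0.3], [0.5563, 0.0654, 0.0874])
```

View pics/scene4.png

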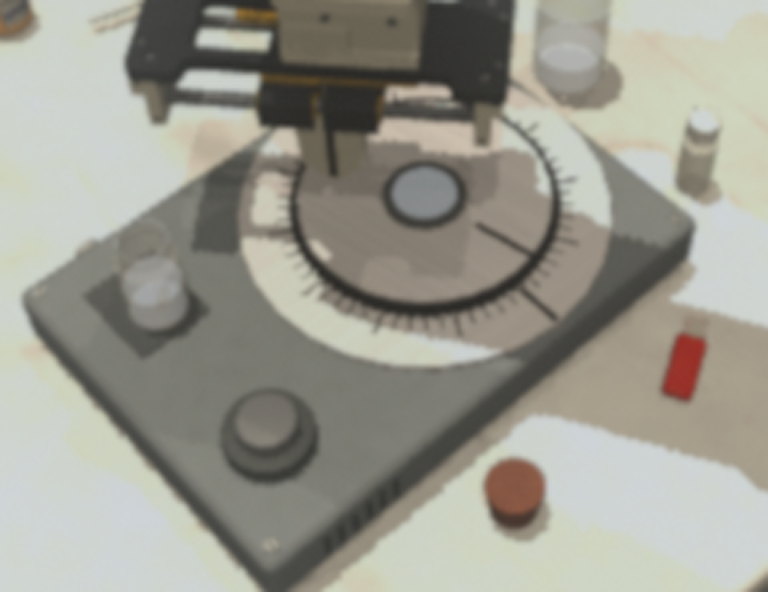

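```bash
python3 - <<'E'
from h import *
for a in [(530,254,.058),(533,256,.058),(478,225,.058)]: print(a,azs(*a))
print(arm.observe()['position'])
E
```

```text
(530, 254, 0.058) (np.float64(0.0695), np.float64(-163.17))
(533, 256, 0.058) (np.float64(0.0716), np.float64(-163.33))
(478, 225, 0.058) (np.float64(0.0354), np.float64(-162.78))
[0.55375714 0.08013822 0.08739815]
```

>>> move_arm --series '[{"x": -0.2, "y": 0, "z": -0.3, "rx": 0, "ry": 0, "rz": 0}, {"x": -0.2, "y": 0, "z": -0.3, "rx": 0, "ry": 0, "rz": 0}, {"x": -0.2, "y": 0, "z": -0.2, "rx": 0, "ry": 0, "rz": 0}, {"x": 0, "y": 0, "z": 0, "rx": 0, "ry": 0, "rz": 0}]'

```text
clock: 6.5
position: [0.5556, 0.0701, 0.0876]
ee_rot: [-1.479, -0.636, 0.634]
force: [-0.1, 1.4, 0.5]
width: 0.003
```

```bash
python3 - <<'E'
from h import *
im=arm.get_image('scene');cv2.imwrite('pics/s5.png',im);im=im[155:340,145:385];cv2.imwrite('pics/scene5.png',cv2.resize(im,None,fx=3.2,fy=3.2,interpolation=2))
print(arm.observe()['position'])
E
```

```text
[0.5555734  0.07008744 0.08756151]
```

View pics/scene5.png

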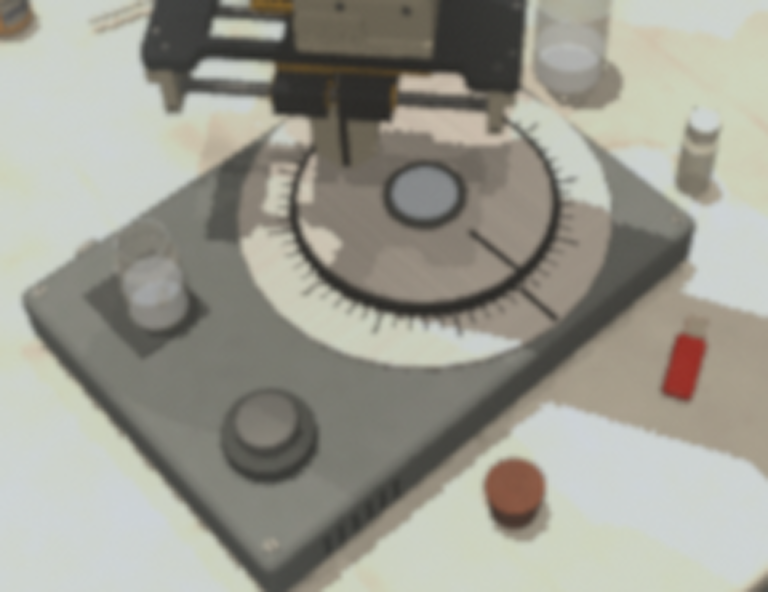

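```bash
python3 - <<'E'
from h import *
for a in [(515,267,.058),(494,250,.058),(471,231.5,.058),(523,289,.049),(540,304,.049),(556,318,.049)]: print(a,azs(*a))
im=cv2.imread('pics/s5.png')[220:262,285:327];cv2.imwrite('pics/s5z.png',cv2.resize(im,None,fx=14,fy=14,interpolation=2))
E
```

```text
(515, 267, 0.058) (np.float64(0.0686), np.float64(-173.1))
(494, 250, 0.058) (np.float64(0.0528), np.float64(-172.84))
(471, 231.5, 0.058) (np.float64(0.0352), np.float64(-172.36))
(523, 289, 0.049) (np.float64(0.0774), np.float64(-175.07))
(540, 304, 0.049) (np.float64(0.0905), np.float64(-175.25))
(556, 318, 0.049) (np.float64(0.1026), np.float64(-175.34))
```

View pics/s5z.png

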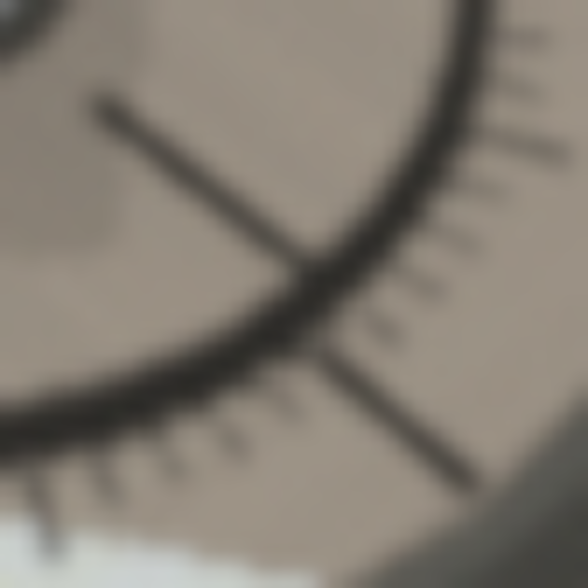

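>>> move_arm --series '[{"x": -0.1, "y": 0, "z": -0.1, "rx": 0, "ry": 0, "rz": 0}, {"x": -0.1, "y": 0, "z": -0.1, "rx": 0, "ry": 0, "rz": 0}, {"x": 0, "y": 0, "z": 0, "rx": 0, "ry": 0, "rz": 0}]'

```text
clock: 6.92
position: [0.5557, 0.0674, 0.0876]
ee_rot: [-1.479, -0.636, 0.635]
force: [0.3, 0.7, 0.5]
width: 0.01
```

```bash
cat > m.py <<'E'
import sys
from h import *
n=sys.argv[1]
im=arm.get_image('scene');cv2.imwrite(f'pics/s{n}.png',im)
print(arm.observe()['position'],arm.observe()['clock'])
g=cv2.GaussianBlur(cv2.cvtColor(im,cv2.COLOR_BGR2GRAY),(0,0),.7).astype(np.float32)
C0=ray('scene',*ps(425,193),.061)[:2]
def line(z,rs,a0):
    out=[]
    for r in rs:
        A=np.radians(a0+np.arange(-5,5.01,.1)); 
        uv=np.array([proj('scene',[C0[0]+r*np.cos(a),C0[1]+r*np.sin(a),z]) for a in A],np.float32)
        v=cv2.remap(g,uv[:,:1],uv[:,1:],cv2.INTER_LINEAR).ravel()
        w=np.clip(np.median(v)-6-v,0,None); 
        if w.sum()>0: out.append((C0[0]+r*np.cos((A*w).sum()/w.sum()),C0[1]+r*np.sin((A*w).sum()/w.sum()),np.degrees((A*w).sum()/w.sum())))
    return np.array(out)
a=line(.058,np.arange(.040,.068,.002),-174);b=line(.049,np.arange(.082,.101,.002),-175)
print(a[:,2].round(1),b[:,2].round(1))
def fit(p):
    vx,vy,x,y=cv2.fitLine(p[:,:2].astype(np.float32),cv2.DIST_L2,0,.01,.01).ravel();
    if vx>0: vx,vy=-vx,-vy
    return np.degrees(np.arctan2(vy,vx)),x,y,vx,vy
for p in (a,b):
    d,x,y,vx,vy=fit(p);print('dir',d,'y at axis x',y+vy/vx*(C0[0]-x)-C0[1],'y at rim',y+vy/vx*(C0[0]-.0747-x))
E
python3 m.py 6
python3 - <<'E'
import cv2
im=cv2.imread('pics/s6.png')[220:262,285:327];cv2.imwrite('pics/s6z.png',cv2.resize(im,None,fx=14,fy=14,interpolation=2))
E
```

```text
[0.55561912 0.067409   0.08760285] 6.975
[-175.4 -175.8 -176.1 -175.9 -175.8 -175.7 -175.4 -175.5 -175.5 -175.5
 -175.5 -175.6 -175.6 -175.6 -175.7] [-175.6 -175.6 -175.6 -175.6 -175.6 -175.6 -175.6 -175.6 -175.6 -175.6]
dir -175.36644 y at axis x 0.00025017816175489094 y at rim 0.045207114690939576
dir -175.65388 y at axis x -8.670195091765864e-05 y at rim 0.04524732012765138
```

View pics/s6z.png

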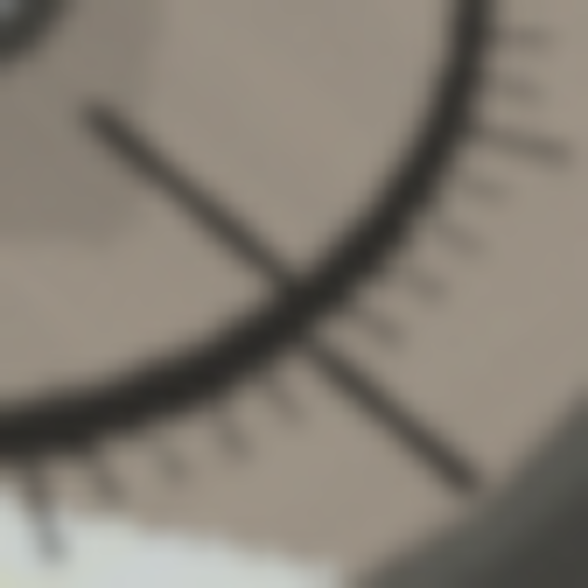

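Index and target now agree to about 0.1–0.3°. I'll back straight off and then lift.

>>> move_arm --series '[{"x": 0, "y": 0, "z": 0, "rx": 0, "ry": 0, "rz": 0}, {"x": 0, "y": 0, "z": 0, "rx": 0, "ry": 0, "rz": 0}, {"x": 0, "y": 0, "z": 0.4, "rx": 0, "ry": 0, "rz": 0}, {"x": 0, "y": 0, "z": 0.8, "rx": 0, "ry": 0, "rz": 0}, {"x": 0, "y": 0, "z": 0.3, "rx": 0, "ry": 0, "rz": 0}, {"x": 0, "y": -1, "z": 0, "rx": 0, "ry": 0, "rz": 0}, {"x": 0, "y": -3, "z": 0, "rx": 0, "ry": 0, "rz": 0}, {"x": 0, "y": -3, "z": 0, "rx": 0, "ry": 0, "rz": 0}, {"x": 0, "y": -1, "z": 0, "rx": 0, "ry": 0, "rz": 0}, {"x": 0, "y": 0, "z": 0, "rx": 0, "ry": 0, "rz": 0}]'

```text
clock: 8.22
position: [0.5433, 0.0782, 0.1712]
ee_rot: [-1.48, -0.636, 0.636]
force: [0.3, 0.3, -0.4]
width: 0.008
```

```bash
python3 m.py 7; python3 - <<'E'
from h import *
plan([[.443,.2005,.165]],step=.03)
E
```

```text
[0.54313469 0.07813965 0.17074917] 8.275
[-175.3 -175.5 -175.6 -175.6 -175.6 -175.5 -175.3 -175.4 -175.5 -175.5
 -175.5 -175.6 -175.6 -175.6 -175.7] [-175.6 -175.6 -175.6 -175.6 -175.6 -175.6 -175.6 -175.6 -175.6 -175.7]
dir -175.97218 y at axis x -0.0004073532303162791 y at rim 0.045343868342197405
dir -175.59634 y at axis x 1.758781239374202e-05 y at rim 0.045276143915260976
6
[{"x":0.33,"y":0.09,"z":2.61,"rx":0,"ry":0,"rz":0},{"x":0.34,"y":0.09,"z":2.61,"rx":0,"ry":0,"rz":0},{"x":0.33,"y":0.08,"z":2.62,"rx":0,"ry":0,"rz":0},{"x":0.34,"y":0.09,"z":2.61,"rx":0,"ry":0,"rz":0},{"x":0.33,"y":0.08,"z":2.62,"rx":0,"ry":0,"rz":0},{"x":0.34,"y":0.09,"z":2.61,"rx":0,"ry":0,"rz":0}]
[0.44303697 0.20046966 0.16499524]
```

>>> move_arm --series '[{"x": 0.3, "y": 0, "z": 2.6, "rx": 0, "ry": 0, "rz": 0}, {"x": 0.3, "y": 0.1, "z": 2.6, "rx": 0, "ry": 0, "rz": 0}, {"x": 0.3, "y": 0.1, "z": 2.6, "rx": 0, "ry": 0, "rz": 0}, {"x": 0.3, "y": 0.1, "z": 2.6, "rx": 0, "ry": 0, "rz": 0}, {"x": 0.3, "y": 0.1, "z": 2.6, "rx": 0, "ry": 0, "rz": 0}, {"x": 0.3, "y": 0.1, "z": 2, "rx": 0, "ry": 0, "rz": 0}, {"x": 0, "y": 0, "z": 0, "rx": 0, "ry": 0, "rz": 0}, {"x": 0, "y": 0, "z": 0, "rx": 0, "ry": 0, "rz": 0}]'

```text
clock: 9.28
position: [0.4406, 0.1939, 0.1569]
ee_rot: [-1.479, -0.624, 0.645]
force: [1.4, 0.7, 0.6]
width: 0.005
```

```bash
python3 - <<'E'
from h import *
plan([[.4435,.2005,.165],[.4435,.2005,.098]],step=.03)
E
```

```text
4
[{"x":0.67,"y":-0.82,"z":0.25,"rx":0,"ry":0,"rz":0},{"x":0.03,"y":2.23,"z":-0.01,"rx":0,"ry":0,"rz":0},{"x":0.03,"y":2.23,"z":-0.01,"rx":0,"ry":0,"rz":0},{"x":0.03,"y":2.24,"z":-0,"rx":0,"ry":0,"rz":0}]
[0.44346338 0.20050294 0.09798557]
```

>>> move_arm --series '[{"x": 0.7, "y": 0.5, "z": 0.2, "rx": 0, "ry": 0, "rz": 0}, {"x": 0, "y": 1.5, "z": 0, "rx": 0, "ry": 0, "rz": 0}, {"x": 0, "y": 2, "z": 0, "rx": 0, "ry": 0, "rz": 0}, {"x": 0, "y": 1.2, "z": 0, "rx": 0, "ry": 0, "rz": 0}, {"x": 0, "y": 0, "z": 0, "rx": 0, "ry": 0, "rz": 0}, {"x": 0, "y": 0, "z": 0, "rx": 0, "ry": 0, "rz": 0}]'

```text
clock: 10.02
position: [0.4449, 0.1978, 0.1001]
ee_rot: [-1.48, -0.619, 0.644]
force: [-1.1, 0.0, -0.4]
width: 0.005
```

```bash
python3 m.py 8; python3 - <<'E'
import cv2
im=cv2.imread('pics/s8.png')[155:340,145:385];cv2.imwrite('pics/s8z.png',cv2.resize(im,None,fx=3.2,fy=3.2,interpolation=2))
E
```

```text
[0.44490802 0.1977454  0.10018151] 10.075
[-176.2 -175.6 -175.5 -175.5 -175.6 -175.5 -175.3 -175.3 -175.4 -175.4
 -175.5 -175.5 -175.5 -175.6 -175.8] [-175.6 -175.6 -175.6 -175.6 -175.6 -175.6 -175.6 -175.6 -175.6 -175.7]
dir -175.371 y at axis x 0.00015652761708128543 y at rim 0.04511946384550093
dir -175.56866 y at axis x 5.64145401873023e-05 y at rim 0.045278664670865824
```

View pics/s8z.png

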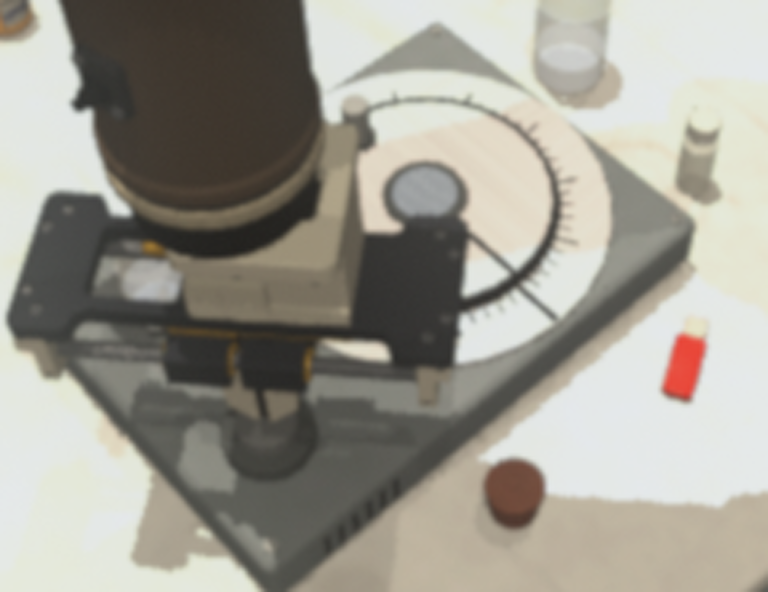

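>>> move_arm --series '[{"x": 0.1, "y": 0.8, "z": 0, "rx": 0, "ry": 0, "rz": 0}, {"x": 0, "y": 0.5, "z": 0, "rx": 0, "ry": 0, "rz": 0}, {"x": 0, "y": 0.4, "z": 0, "rx": 0, "ry": 0, "rz": 0}]'

```text
clock: 10.45
position: [0.4463, 0.1988, 0.0833]
ee_rot: [-1.481, -0.621, 0.641]
force: [-0.3, -1.1, 3.3]
width: 0.004
```

>>> move_arm --series '[{"x": 0, "y": 0.3, "z": 0, "rx": 0, "ry": 0, "rz": 0}, {"x": 0, "y": 0.3, "z": 0, "rx": 0, "ry": 0, "rz": 0}]'

```text
clock: 10.7
position: [0.4465, 0.1989, 0.0791]
ee_rot: [-1.482, -0.622, 0.64]
force: [-13.2, -11.0, 63.5]
width: 0.006
```

>>> move_arm --series '[{"x": 0, "y": -0.3, "z": 0, "rx": 0, "ry": 0, "rz": 0}, {"x": 0, "y": -1, "z": 0, "rx": 0, "ry": 0, "rz": 0}, {"x": 0, "y": -3, "z": 0, "rx": 0, "ry": 0, "rz": 0}, {"x": 0, "y": -3, "z": 0, "rx": 0, "ry": 0, "rz": 0}, {"x": 0, "y": -3, "z": 0, "rx": 0, "ry": 0, "rz": 0}, {"x": 0, "y": 0, "z": 0, "rx": 0, "ry": 0, "rz": 0}, {"x": 0, "y": 0, "z": 0, "rx": 0, "ry": 0, "rz": 0}]'

```text
clock: 11.58
position: [0.4467, 0.1998, 0.1862]
ee_rot: [-1.483, -0.622, 0.642]
force: [-0.3, -0.2, -0.6]
width: 0.003
```

```bash
python3 m.py 9; python3 - <<'E'
import cv2
im=cv2.imread('pics/s9.png')[155:340,145:385];cv2.imwrite('pics/s9z.png',cv2.resize(im,None,fx=3.2,fy=3.2,interpolation=2))
E
```

```text
[0.44675431 0.19992822 0.18614296] 11.625
[-175.3 -175.5 -175.5 -175.5 -175.6 -175.5 -175.3 -175.3 -175.3 -175.4
 -175.5 -175.5 -175.5 -175.6 -175.8] [-175.6 -175.6 -175.6 -175.7 -175.6 -175.6 -175.6 -175.6 -175.6 -175.7]
dir -175.89156 y at axis x -0.00039201114364838946 y at rim 0.04525355505746756
dir -175.57559 y at axis x 6.39642074857158e-05 y at rim 0.04529530961505642
```

View pics/s9z.png

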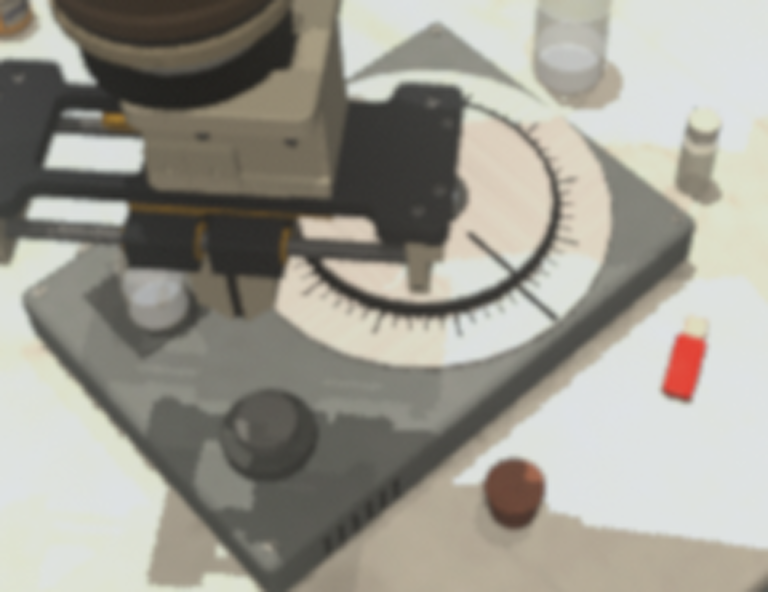

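```bash
python3 -c "
from cell import arm
print(arm.observe()['dq'].round(3)); print(arm.sign_off())"
```

```text
[-0.004  0.007  0.001  0.004  0.    -0.001 -0.   ]
the job is handed in; nothing more can be done
None
```

I set the dial on the long target line, pressed the button fully in and released it, then handed the job in at about 11.6 s. No verdict is reported.

- **Dial:** I pushed the post clockwise about 87° from the side with the closed fingertips. The last scene picture puts the index line within about 0.3° of the target line, less than 0.5 mm at the rim. It did not move when I backed off or when I pressed the button.
- **Button:** it went down to its stop, and the last picture shows it back out. The force rose to about 64 N there, well above the roughly 5 N needed. That is under the 120 N wrist limit. I aimed the fingertips, not the gripper's body, at the button, so the 40 N body limit should not apply, but I did not check that separately.
- **Loose items:** both vials, the beaker, the stopper and the USB stick look unmoved in the last picture, though part of vial_b was hidden behind the gripper. I checked them by eye only and did not measure their positions again.
- **Robot:** at hand-in the arm was still, about 10 cm above the button and touching nothing.

The first `move_arm` call was refused because rows must give all six numbers; nothing moved. While coming down beside the post, the arm went about 2 cm past its aim and stopped very close to the post. I moved it back before pushing, and the post had not shifted noticeably.

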